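# Push a roller up its ramp against the sprung stop and hold it there

## Robot

A 6-joint arm with a two-finger parallel gripper is mounted at the origin on a cart in front of the work surface, level with it; the furniture and walls round the work are solid. World frame = base frame: x ahead of the robot, y to its left, z up, the work surface at z = 0. Lengths are in m, angles in rad, forces in N, time in s.
With the tool pointing down it reaches from about 0.25 to 0.725 m from the base axis. Payload 4 kg.
Tool frame: the origin (TCP) lies midway between the tips of the shut fingers; the grasp point (between the pads) lies 19 mm behind it; z points along the fingers, y is the line along which they close (so a half turn about z gives the same grasp; the last joint's range is limited). The gripper opens to 85 mm and grips with 20 to 120 N. Pads are 22 mm wide; open, the fingers measure 114 mm over their backs; the gripper's body (76 mm by 85 mm) begins 54 mm behind the grasp point. The pads swing forward as they close: fully open they stand 13 mm farther back than shut.
Start: joints at [1.101, 0.241, 0.005, 1.335, 0, 1.571], TCP at [0.226, 0.446, 0.231] pointing down, gripper open.
Joint ranges: [-2.72, 2.72], [-1.05, 1.87], [-1.09, 1.28], [-1.99, 2.15], [-1.42, 1.44], [-3.14, 3.14]. Speed limits (rad/s): [2.79, 2.79, 3.14, 3.14, 3.14, 3.14].

## Interface

Orientations are given as [roll, pitch, yaw] about the fixed x, y, z axes, in that order (R = Rz(yaw) Ry(pitch) Rx(roll)).
In Python, from station import robot gives the robot as it stands. The module is installed in compiled form; this text tells all that it offers. Calls block until the motion is done:
- robot.move_ptp(position, orientation): joint-space move of the TCP to a pose.
- robot.servo_line(position, vel=0.15, frame=None): straight line of the TCP; frame=None keeps the orientation; vel is the mean speed in m/s.
- robot.movej(angles): joint-space move.
- robot.set_gripper(opening, effort=None): opening from 0.0 (shut) to 1.0 (fully open); effort is the grip in N (None keeps the last); returns when the fingers have stopped.
- robot.pause(seconds).
- robot.ik(position, orientation): joint angles nearest the present ones, or None.
- robot.read_state(): the state.
- robot.get_image(name): name is "scene" or "side" or "wrist"; returns the picture (480x640x3 uint8, red, green, blue); there is no depth.
- robot.camera_model(name): a dict with "mtx" (3x3 intrinsics, pixels), "D" ([k1, k2, p1, p2, k3] as OpenCV has them; the pictures are not rectified), "xyz" and "orientation" of the camera in the world. Camera axes: x right, y down, z forward; pixel columns grow to the right and rows downward; lengths in m; the calibration is good to about 2 mm. A picture is of the moment at which its call begins: read the wrist's pose just before it. camera_model takes no time and is no camera call; for the wrist camera it gives the pose at the moment of the call.
A pose or a line that the arm cannot do raises robot.IKError and nothing moves.
- robot.close_job(): hands the job in; it is judged then, once.
The state is a dict: "t": time; "q": joint angles; "qd": joint speeds; "joint_torque": joint torques, N m; "tcp_pos": TCP position; "orientation": TCP orientation; "contact_force": force on the tool from outside, world axes, zero at the start; "ft_torque": the same for the moment, N m; "width": opening from 0.0 (shut) to 1.0 (fully open); "finger_force": force on a finger pad.
Only numpy, scipy, OpenCV 4.12 (cv2) and the standard library are available. Lean on these libraries where they do the work, as an engineer would, in place of code of your own. Each camera call takes 0.05 s, during which the arm holds its last target. There are 200 camera calls.

## Task

Push the steel roller that lies at the foot of the small ramp slowly up the slope with the fingertips, without lifting it and without letting it run away back down, until it has pressed the sprung stop plate at the top fully in. Hold it pressed there: the program finishes while the fingers still hold the roller against the stop. Leave everything else on the table where it is.

Things in the scene. Friction and masses are not known exactly. Their poses are not given: they have to be found in the camera images.
- fixture: The ramp fixture, fixed to the table: grey base plate 270 x 124 x 10 mm carrying the ramp. Origin at the centre of its underside, on the table; x points uphill, from the ramp's foot to the stop, roughly away from the robot; y left, z up. At the top a solid block 66 mm wide, 36 mm high off the running surface, houses the stop (92 to 118 mm uphill of the ramp's middle).
- deck: The ramp, fixed on the fixture: 240 mm long, rising at 0.16 rad. Origin on its running surface at the middle, 50 mm above the table; x up the slope, y across to the left, z square off it. Side rails 68 mm apart, 11 mm high. At the foot a cross lip 6 mm thick, 7 mm high, front face at x = -100 mm; nothing rises behind it, so fingers can reach down behind the roller above the lip.
- roller: Polished (slippery) steel roller lying across the ramp: 44 mm diameter, 60 mm long, plus 7 mm journals; 0.25 to 0.5 kg. Origin at its centre, y along its axis; x, z turn as it rolls. Starts at deck x = -84, z = 22 mm against the lip. Let go it rolls back. Any speed above 0.25 m/s counts as running away. Touches the stop plate with its centre at deck x = 50 mm; plate fully in: x = 60 mm.
- stop_plate (a joint): Travel of the sprung stop plate along the ramp's x in metres: 0 when out, 0.010 when fully in against its hard end. The spring resists with 2.5 N at first and 6 N when fully in, and pushes the plate and roller back when the push ends.
- stop_face (a point): Centre of the face of the stop plate that the roller meets, 22 mm off the running surface, at x = 72 mm of the deck when the plate is out. The plate is steel, 8 mm thick, 56 mm wide, its top 35 mm above the running surface.
- spare_roller: A smaller spare steel roller standing on end on the table to the left of the ramp: 28 mm in diameter, 56 mm tall. Origin at the centre of its underside. Not to be moved.
- tape_b: A roll of black tape lying flat to the left of the ramp's upper half, 56 mm across, 19 mm high. Origin at the centre of its underside. Not to be moved.
- screwdriver: A screwdriver lying on the table to the right of the ramp, 163 mm long along its x, 13 mm thick. Origin under its middle. Not to be moved.
Mind the look-alikes: they are no part of the job. Leave any orange or turquoise look-alike of the roller alone.

How it is judged:
By the outcome, as a careful person would: the job done as asked, in the order asked, and still so for the second after the job is handed in, while the arm keeps its last pose, push and grip.
It also fails if it takes over 35 s, if anything falls off the work surface, if the arm or the gripper's body presses on something with over 40 N, if the wrist force passes 120 N, or if a joint passes its speed limit or range.

## Working session

There is one attempt and no reset: what is moved stays moved. The work goes in short steps, each a Python script; the robot and the scene stay as the last script left them, time stands still between calls to the robot, and variables do not carry over. Pictures are saved under pics/ and viewed, at most 10 in all, crops included, and the job is handed in when it is done.

```bash
mkdir -p pics
python3 - <<'E'
from station import robot
import cv2,numpy as np
ims=[]
for n in("scene","side"):
    im=robot.get_image(n); cv2.imwrite(f"pics/{n}0.png",im[:,:,::-1]); c=robot.camera_model(n); print(n,c)
s=robot.read_state();print(s["t"],s["tcp_pos"],s["orientation"],s["width"])
E
```

```text
scene {'mtx': array([[511.88109085,   0.        , 317.22858896],
       [  0.        , 511.88109085, 242.0822915 ],
       [  0.        ,   0.        ,   1.        ]]), 'D': array([-0.06494528,  0.        ,  0.        ,  0.        ,  0.        ]), 'xyz': array([ 0.09750729, -0.80307005,  0.57481647]), 'orientation': array([-2.19701661,  0.01468475, -0.63887426])}
side {'mtx': array([[586.3682211 ,   0.        , 312.9051714 ],
       [  0.        , 586.3682211 , 240.16489478],
       [  0.        ,   0.        ,   1.        ]]), 'D': array([0.02852185, 0.        , 0.        , 0.        , 0.        ]), 'xyz': array([0.36972064, 0.60089424, 0.81942557]), 'orientation': array([-2.26907679,  0.01099184, -2.99924913])}
0.1 [0.22611275 0.4453517  0.23052864] [-3.13979120e+00 -7.27314453e-06  2.67176800e+00] 0.9989284088065822
```

View pics/scene0.png

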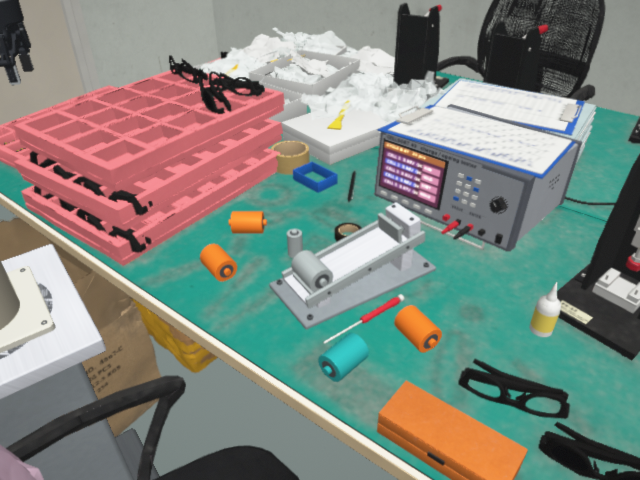

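View pics/side0.png

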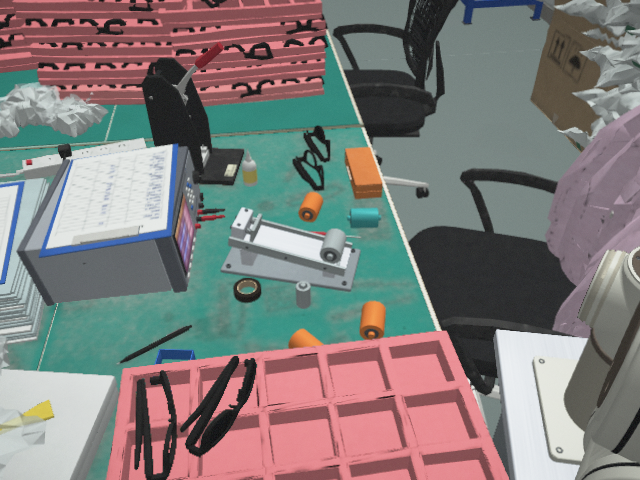

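Scene: the ramp's base plate has corners near (271,282), (307,326) and (436,268), with the roller at (313,270). Side: plate corners near (222,270), (352,288) and (360,250), with the roller at (332,246). I'll enlarge both views to get exact corners.

Run:
```python
import cv2,numpy as np
a=cv2.imread("pics/scene0.png")[195:335,262:445]; b=cv2.imread("pics/side0.png")[200:300,215:370]
a=cv2.resize(a,None,fx=4,fy=4,interpolation=cv2.INTER_CUBIC);b=cv2.resize(b,None,fx=5,fy=5,interpolation=cv2.INTER_CUBIC)
cv2.imwrite("pics/a.png",a);cv2.imwrite("pics/b.png",b);print(a.shape,b.shape)
```

```text
(560, 732, 3) (500, 775, 3)
```

View pics/a.png

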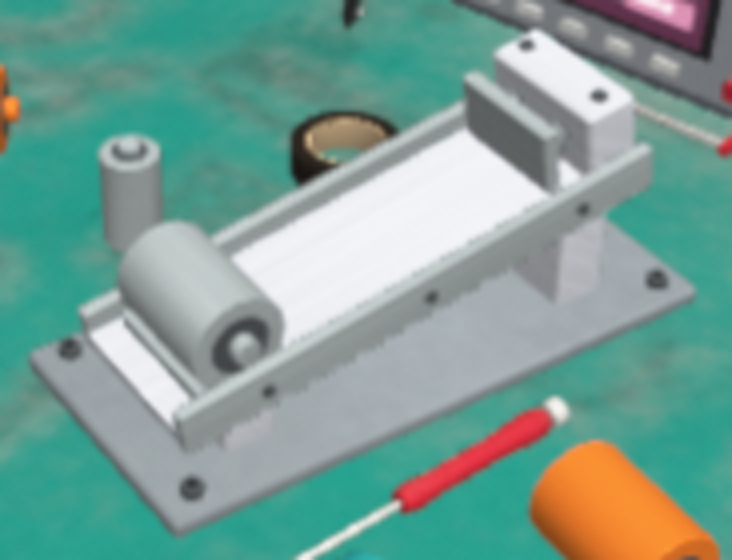

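View pics/b.png

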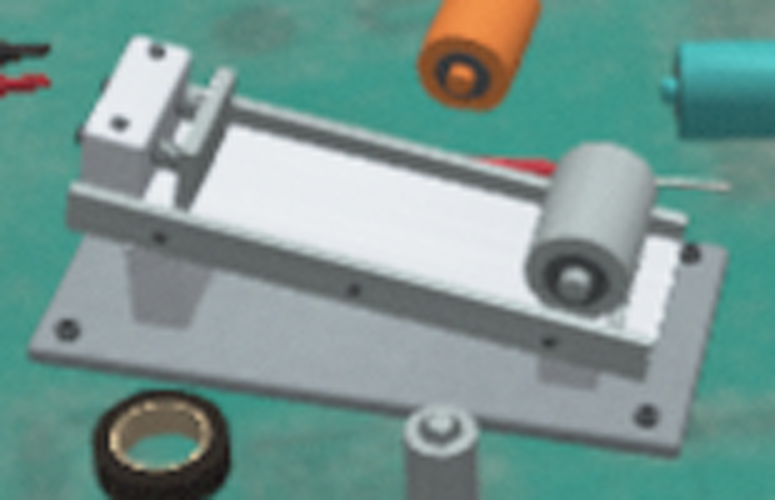

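Crop pixels of the plate's top corners: scene foot-left (32,355), foot-right (178,525), top-right (692,290); side top-left (33,350), foot-left (678,445), foot-right (725,248). The roller lies on the lip, clear to reach from behind. I'll cast these onto z = 10 mm and fit a pose, then check it on the roller's journals.

```bash
cat > h.py <<'E'
from station import robot
import cv2,numpy as np
from scipy.spatial.transform import Rotation as Ro
def ray(n,px):
    c=robot.camera_model(n); u=cv2.undistortPoints(np.array([[px]],float),c["mtx"],c["D"])[0,0]
    return c["xyz"],Ro.from_euler("xyz",c["orientation"]).as_matrix()@[u[0],u[1],1]
def onz(n,px,z):
    o,d=ray(n,px); return o+d*(z-o[2])/d[2]
A=lambda x,y:("scene",((x+.5)/4-.5+262,(y+.5)/4-.5+195))
B=lambda x,y:("side",((x+.5)/5-.5+215,(y+.5)/5-.5+200))
E
python3 - <<'E'
from h import *
W={}
mod=[];pts=[]
for nm,p,m in [("s FL",A(32,355),(-.135,.062)),("s FR",A(178,525),(-.135,-.062)),("s TR",A(692,290),(.135,-.062)),
 ("d TL",B(33,350),(.135,.062)),("d FL",B(678,445),(-.135,.062)),("d FR",B(725,248),(-.135,-.062))]:
    w=onz(*p,.01); print(nm,w.round(4)); pts.append(w[:2]);mod.append(m)
mod=np.array(mod);pts=np.array(pts)
def fit(i):
    m=mod[i];p=pts[i];a=m-m.mean(0);b=p-p.mean(0)
    th=np.arctan2((a[:,0]*b[:,1]-a[:,1]*b[:,0]).sum(),(a*b).sum())
    R=np.array([[np.cos(th),-np.sin(th)],[np.sin(th),np.cos(th)]]);t=p.mean(0)-R@m.mean(0)
    print(t.round(4),th.round(4),"res mm",((p-(m@R.T+t))*1e3).round(1).tolist());return t,th
fit([0,1,2]);fit([3,4,5]);t,th=fit(range(6))
# checks: journal ends in each view vs prediction
ca,sa=np.cos(.16),np.sin(.16)
Rd=Ro.from_euler("xyz",[0,-.16,th]).as_matrix(); od=np.array([*t,.05])
for nm,p,v in [("journal R",A(245,348),(-.084,-.037,.022)),("journal L",B(575,282),(-.084,.037,.022)),("block? plate top R corner scene",A(556,135),(.072,-.028,.035)),("plate L",A(467,75),(.072,.028,.035))]:
    w=od+Rd@np.array(v); print(nm,w.round(4),"seen",onz(*p,w[2]).round(4))
print(np.linalg.norm((od+Rd@[.03,0,.01])[:2]))
E
```

```text
s FL [ 0.4212 -0.2178  0.01  ]
s FR [ 0.4119 -0.3373  0.01  ]
s TR [ 0.6751 -0.3582  0.01  ]
d TL [ 0.6868 -0.2365  0.01  ]
d FL [ 0.4223 -0.2163  0.01  ]
d FR [ 0.4136 -0.3359  0.01  ]
[ 0.5491 -0.2873] -0.0768 res mm [[1.9, -2.7], [2.1, 1.4], [-3.9, 1.3]]
[ 0.5508 -0.287 ] -0.0786 res mm [[-3.5, -0.7], [1.2, -1.7], [2.3, 2.4]]
[ 0.55   -0.2872] -0.0785 res mm [[0.9, -3.0], [1.3, 1.1], [-4.7, 1.4], [-2.7, -0.5], [2.0, -1.5], [3.1, 2.5]]
journal R [ 0.4609 -0.3173  0.0583] seen [ 0.4616 -0.3149  0.0583]
journal L [ 0.4667 -0.2435  0.0583] seen [ 0.4674 -0.2521  0.0583]
block? plate top R corner scene [ 0.6131 -0.3202  0.096 ] seen [ 0.6187 -0.3209  0.096 ]
plate L [ 0.6175 -0.2644  0.096 ] seen [ 0.6205 -0.2642  0.096 ]
0.6463267369527571
```

The pose is consistent: origin (0.550, -0.287), yaw -0.078, with the two views agreeing within about 2 mm. The journals and stop plate check out too. Next I raise the arm, swing over, and look from near.

```bash
cat >> h.py <<'E'
T=np.array([.550,-.2872,.05]); TH=-.0785
Rd=Ro.from_euler("xyz",[0,-.16,TH]).as_matrix()
P=lambda x,y,z:T+Rd@np.array([x,y,z])
OR=[np.pi,-.16,TH]
def D(w): return Rd.T@(np.asarray(w)-T)
E
python3 - <<'E'
from h import *
for v in [(-.14,0,.15),(-.14,0,.012),(.03,0,.012)]: print(v,P(*v).round(3),robot.ik(P(*v),OR))
s=robot.read_state()
robot.servo_line(s["tcp_pos"]+[0,0,.1],vel=.2)
robot.move_ptp(P(-.15,0,.15),OR)
robot.set_gripper(.3,20)
c=robot.camera_model("wrist"); im=robot.get_image("wrist"); cv2.imwrite("pics/w1.png",im[:,:,::-1])
s=robot.read_state(); print(s["t"],D(s["tcp_pos"]).round(4),s["orientation"],s["width"],s["contact_force"]); 
Rc=Ro.from_euler("xyz",c["orientation"]).as_matrix()
pts=np.array([P(*v) for v in [(-.084,-.037,.022),(-.084,.037,.022),(-.12,.034,.011),(-.12,-.034,.011),(.072,.028,.035),(.072,-.028,.035)]])
q=cv2.projectPoints((pts-c["xyz"])@Rc,np.zeros(3),np.zeros(3),c["mtx"],c["D"])[0][:,0]; print(q.round(0).tolist())
E
```

```text
(-0.14, 0, 0.15) [ 0.388 -0.274  0.176] [-0.67213156  0.1249406  -0.30048687  1.01238849  0.089237    2.55390716]
(-0.14, 0, 0.012) [ 0.41  -0.276  0.04 ] [-0.64498762  0.32023416 -0.4587367   0.6564873   0.08560609  2.58091031]
(0.03, 0, 0.012) [ 0.578 -0.289  0.067] [-0.49468918  0.53113016 -0.02396601  0.8691548   0.06445344  2.73013625]
4.05 [-0.15 -0.    0.15] [ 3.14155356 -0.16000049 -0.07850754] 0.3006022481644774 [0.14627279 0.63488824 0.1968354 ]
[[371.0, 145.0], [267.0, 145.0], [275.0, 193.0], [364.0, 193.0], [270.0, -139.0], [369.0, -139.0]]
```

View pics/w1.png

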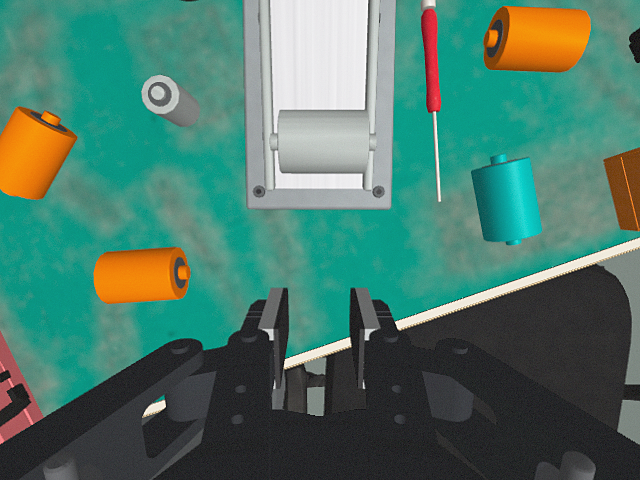

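The near view agrees: rails and base centre on column 319 (predicted 319.5), journals at (272,142) and (376,142). The roller therefore sits about 3 mm right of centre between the rails, and the half-open fingers fit. Now I'll go down behind it and push slowly.

Run:
```python
from h import *
def st(f0=0):
    s=robot.read_state(); f=Rd.T@s["contact_force"]; print(round(s["t"],2),(D(s["tcp_pos"])*1e3).round(1),(f-f0).round(2)); return f
y=-.001
robot.servo_line(P(-.142,y,.06),vel=.12)
robot.servo_line(P(-.140,y,.011),vel=.06); robot.pause(.2)
f0=st(); np.save("f0.npy",f0)
robot.servo_line(P(-.110,y,.011),vel=.025); st(f0)
robot.servo_line(P(-.095,y,.011),vel=.025); st(f0)
im=robot.get_image("wrist"); cv2.imwrite("pics/w2.png",im[:,:,::-1])
```

```text
6.12 [-139.7   -1.2   11.4] [-0.14  0.52  0.26]
7.47 [-110.1   -1.    11. ] [-0.29 -0.62 -0.09]
8.22 [-94.8  -0.9  10.9] [ 0.07 -0.5   0.01]
```

View pics/w2.png

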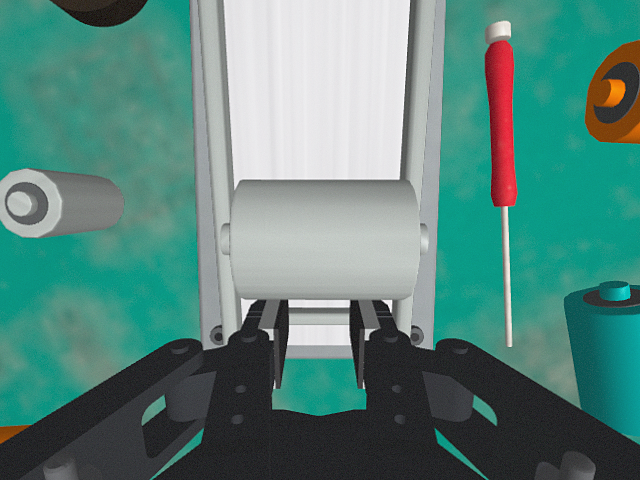

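The roller (axis at row 240, level) has left the lip, which shows at row 317, and both fingertips are square behind it. I'll keep pushing up to just short of the stop, then in small force-watched steps.

Run:
```python
from h import *
f0=np.load("f0.npy")
def st():
    F=[]
    for _ in range(5): robot.pause(.04); F.append(Rd.T@robot.read_state()["contact_force"]-f0)
    f=np.mean(F,0); s=robot.read_state(); print(round(s["t"],2),(D(s["tcp_pos"])*1e3).round(1),f.round(2)); return f
y=-.001
robot.servo_line(P(.008,y,.011),vel=.035); st()
x=.008; n=0
while x<.040:
    x+=.002; robot.servo_line(P(x,y,.011),vel=.015); f=st()
    if f[0]<-11: break
im=robot.get_image("wrist"); cv2.imwrite("pics/w3.png",im[:,:,::-1]); cv2.imwrite("pics/sc3.png",cv2.resize(robot.get_image("scene")[195:335,262:445,::-1],None,fx=4,fy=4))
```

```text
11.57 [ 7.9 -1.  11. ] [-0.84 -0.62  0.59]
12.06 [10.3 -1.  11. ] [-0.07 -0.55  0.09]
12.55 [12.1 -1.  11. ] [-0.36 -0.23 -0.1 ]
13.04 [14.1 -1.  11. ] [-0.22 -0.26 -0.41]
13.53 [16.1 -1.  11. ] [-0.1  -0.67  0.03]
14.03 [17.7 -1.  10.9] [-1.69 -0.73  0.06]
14.52 [18.4 -0.9 10.8] [-4.35 -0.42  2.16]
15.01 [20.  -0.9 10.7] [-5.93 -0.65  3.04]
15.5 [21.5 -0.9 10.6] [-7.08 -0.44  3.37]
15.99 [23.  -0.9 10.6] [-7.51 -0.67  3.95]
16.48 [24.6 -0.9 10.5] [-8.62 -1.09  4.11]
16.98 [26.2 -0.9 10.4] [-9.24 -0.6   4.83]
17.47 [27.7 -0.9 10.4] [-10.43  -1.06   5.39]
17.96 [27.9 -0.9 10.1] [-14.03  -0.37   7.59]
```

View pics/w3.png

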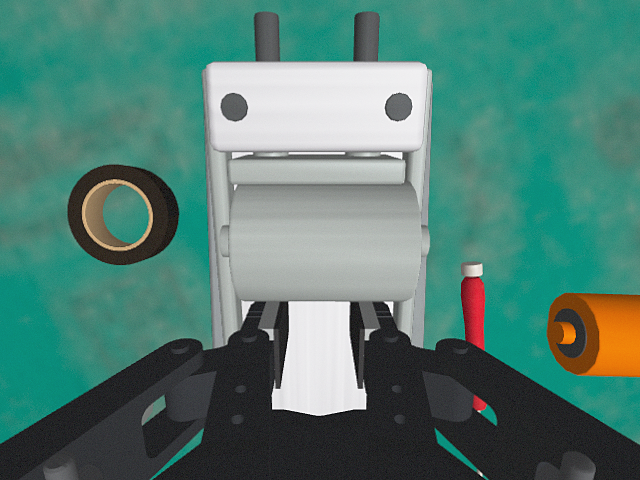

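View pics/sc3.png

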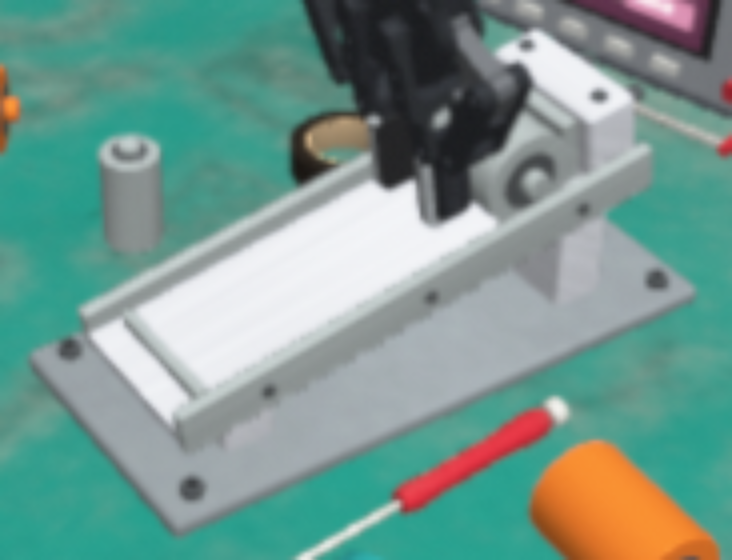

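The roller sits against the pressed plate in both views. Force rose gradually over about 10 mm of travel (TCP x from 18.0 to 27.9 mm), then jumped with the TCP stalled, which points to the hard end. I'll press slightly more to confirm and hold, then hand in.

Run:
```python
from h import *
f0=np.load("f0.npy")
def st():
    robot.pause(.3); s=robot.read_state(); print(round(s["t"],2),(D(s["tcp_pos"])*1e3).round(1),(Rd.T@s["contact_force"]-f0).round(2)); return D(s["tcp_pos"])[0]
a=st()
robot.servo_line(P(.0335,-.001,.011),vel=.015); b=st(); robot.pause(.7); c=st()
if max(b,c)-a<.0012: robot.close_job(); print("closed")
```

```text
18.36 [27.8 -0.8 10.1] [-13.64  -0.55   8.07]
18.91 [27.9 -0.8 10.1] [-12.51  -0.34   5.93]
19.91 [27.8 -0.8 10.1] [-12.25  -0.37   7.36]
the job is handed in; nothing more can be done
closed
```

The job is handed in: the fingers pushed the roller slowly up the ramp and are holding it against the stop plate with about 12 N along the slope. I take the plate to be fully in, because the fingertips stalled after about 10 mm of its travel and did not move further when I pressed more; nothing else was touched, and it took about 20 s.

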